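# Wind in the spent label ribbon and clear the rewinder

### The arm

A 7-joint arm with a two-finger parallel gripper is mounted at the origin on the work surface. World frame = base frame: x ahead of the robot, y to its left, z up, the work surface at z = 0. Lengths are in m, angles in rad, forces in N, time in s.
With the tool pointing down it reaches from about 0.4 to 0.925 m from the base axis. Payload 4.1 kg.
Tool frame: the origin (TCP) lies midway between the tips of the shut fingers; the grasp point (between the pads) lies 19 mm behind it (manip.tcp_to_grasp is the distance from the TCP to the grasp point, in m); z points along the fingers, y is the line along which they close (so a half turn about z gives the same grasp; the last joint's range is limited). The gripper opens to 85 mm and grips with 20 to 120 N. Pads are 22 mm wide; open, the fingers measure 114 mm over their backs; the gripper's body (76 mm by 85 mm) begins 54 mm behind the grasp point. The pads swing forward as they close: fully open they stand 13 mm farther back than shut.
Start: joints at [-1.235, 0.398, 0.045, 1.537, -0.019, 1.207, -0.051], TCP at [0.274, 0.59, 0.231] pointing down, gripper open.
Joint ranges: [-2.82, 2.82], [-0.49, 2.23], [-1.37, 1.46], [0, 2.46], [-1.36, 4.5], [0.23, 2], [-2.94, 2.94]. Speed limits (rad/s): [2.57, 2.57, 3.14, 3.14, 3.14, 3.14, 3.14].

### API

Orientations are given as a 3x3 rotation matrix whose columns are the frame's x, y, z axes.
In Python, from plant import manip, vision, job, observe gives the robot as it stands (manip), with the cameras (vision), the job (job) and the readings as plain functions.
- The arm moves only by the shell command python3 nudge.py 'ROWS' [OPENING]. ROWS is a JSON object with one list for each field, all of the same length, 1 to 10, a row being the entries at one place: tx, ty, tz (the shift in m), wx, wy, wz (a rotation vector in rad); each row shifts and turns the commanded pose from where the row before left it, along the tool's axes as they then stand; what a row does not reach is not made up. A row lasts 1/10 s, in which the tool goes at most 0.05 m and 0.15 rad, less where a joint would pass 70% of its speed; a pose out of reach is approached as far as the arm can. OPENING is the opening from 0.0 (shut) to 1.0 (fully open), set as the command begins (- or left out keeps the last). The fingers move at their own pace and stop on an object; the grip force is fixed at half the most. Time passes only in rows, so rows that do not move let the fingers close. It prints the time, the measured TCP pose, the force, the opening and the grip force at its end. Input that does not fit is refused with a message, and nothing moves.
- observe(): the state, without advancing time (a new reading comes with each control period).
- vision.grab_frame(name): name is "side" or "top"; returns a dict with "pixels" (420x560x3 uint8, red, green, blue), "vfov" (degrees; the focal length in pixels is half the picture's height over the tangent of half this angle, whatever the lens; pixels are square), "cx", "cy" (the principal point, pixels), "R" (3x3) and "t" (3): a world point X has camera coordinates R X + t. Camera axes: x right, y down, z forward; pixel columns grow to the right and rows downward; lengths in m; the calibration is good to about 2 mm. A picture is of the moment at which its call begins. There is no depth.
- job.hand_in(): hands the job in; it is judged then, once.
The state is a dict: "clock": time; "qpos": joint angles; "joint_vel": joint speeds; "tau": joint torques, N m; "tcp_pos": TCP position; "eef_rot": TCP orientation; "wrist_force": force on the tool from outside, world axes, zero at the start; "ft_torque": the same for the moment, N m; "opening": opening from 0.0 (shut) to 1.0 (fully open); "grip_force": force on a finger pad.
Only numpy, scipy, OpenCV 4.12 (cv2) and the standard library are available. Lean on these libraries where they do the work, as an engineer would, in place of code of your own. Each camera call takes 0.05 s, during which the arm holds its last target. There are 200 camera calls.

### The job

Turn the crank of the green bench rewinder clockwise (seen from above) until its drag suddenly drops away, which tells you the last of the ribbon is inside the cartridge, and stop there: no more than about a quarter of a turn further, so that it never runs on into the end stop. Then lift the spent cartridge (red grip) out of the rewinder's bay, set it down gently, flat on the floor of the white tray, and let go, leaving everything else where it is.

Things in the scene. Friction and masses are not known exactly. Their poses are not given: they have to be found in the camera images.
- rewinder: Fixed green bench rewinder, 150 (x) x 280 (y) mm; origin under its centre, z up. The right part (y -140 to 10 mm) is a block 54 mm high with the crank's axis at x 0, y -65 mm; the left (y 10 to 140 mm) is a deck 30 mm high with the cartridge bay, inside 85 x 57 mm, lip 10 mm high, centred at x 0, y 80 mm.
- gearbox: Dark round gearbox, 72 mm across, 16 mm high, fixed on the block; origin under its centre, on the crank's axis. About 0.8 to 2.2 clockwise turns are needed until the drag drops away; this varies and cannot be seen. Until then turning takes a steady 9 N or so at the knob, afterwards under 1 N. An end stop inside comes about 0.38 turn after the drop.
- crank_axis (a point): Point on the crank's vertical axis, on top of the gearbox, 70 mm above the table. The aluminium crank arm (18 mm wide, its top 83 mm above the table) turns about it and may start at any angle. It stays where it is left. Hidden inside, a dog on a spindle pushes a braked ring and sinks 1.5 mm/rad; it slips under the ring 9.8 mm above end_stop and meets it at 6.2 mm.
- knob_mid (a point): Middle of the crank's upright black knob: 22 mm across, 40 mm high, from 86 to 126 mm above the table; this point is 108 mm above the table and 50 mm from the crank's axis. The knob spins freely on its pin, so it can be held with a constant gripper orientation while it goes round.
- spent_cartridge: Spent ribbon cartridge, loose, about 130 to 220 g, sitting in the rewinder's bay: grey box 80 (x) x 54 (y) x 20 (z) mm, on its top a red upright grip 50 (x) x 14 (y) x 27 (z) mm in the middle (top at 47 mm). Origin in the centre of its underside.
- tray: White open tray on the table, fixed, 170 (x) x 140 (y) x 35 (z) mm outside, walls and floor 4 to 5 mm; origin under its centre. Empty.
- new_cartridge: New cartridge, like the spent one but with a blue grip: leave alone. Origin in the centre of its underside.
- specimen_jar: Jar with red cap, 60 mm across, 75 mm high: leave alone. Origin in the centre of its underside.
- slide_box: Yellow slide box 85 x 60 x 35 mm: leave alone. Origin in the centre of its underside.
- beaker: Glass beaker, 66 mm across, 80 mm high: leave alone. Origin in the centre of its underside.
- reagent_bottle: Amber bottle, 56 mm across, 120 mm high: leave alone. Origin in the centre of its underside.
- sample_case: Orange case 70 x 50 x 40 mm: leave alone. Origin in the centre of its underside.

How it is judged:
On the way, in this order (a step that is already met when the one before it is completed fails the run):
1. the crank has been turned until the drag dropped away, the cartridge still in its bay (distance between spindle and end_stop below 0.0098 m and distance of spent_cartridge from where it was at the start of the episode below 0.01 m), for 0.3 s.
2. the spent cartridge is lifted clear of the bay (distance of spent_cartridge from where it was at the start of the episode above 0.03 m and contact force between the fingers and spent_cartridge above 0.5 N), for 0.1 s.
3. the spent cartridge lies flat in the tray (z of spent_cartridge in the frame of tray below 0.009 m and x of spent_cartridge in the frame of tray between -0.06 and 0.06 m and y of spent_cartridge in the frame of tray between -0.05 and 0.05 m and angle between spent_cartridge's own z axis and vertical below 0.1 rad), for 0.2 s.
At the end, for the whole second after the job is handed in: the crank's drag is off and it has not reached the end stop (about 0.38 turn after the drop); the spent cartridge lies flat (within 0.1 rad) on the tray's floor, wholly inside its walls, at rest and released (all of step 3 and distance between spindle and end_stop below 0.0098 m and linear speed of spent_cartridge below 0.02 m/s and contact force between the fingers and spent_cartridge below 0.1 N); the robot touches nothing.
It fails at once if the crank is run on into its end stop (contact force between dog and end_stop above 5 N).
It fails at once if the spent cartridge is dropped or thrown (linear speed of spent_cartridge above 0.5 m/s and contact force between the fingers and spent_cartridge below 0.1 N).
It fails at once if another thing is shifted by more than 20 mm (distance of any of new_cartridge, specimen_jar, slide_box, beaker, reagent_bottle, sample_case from where it was at the start of the episode above 0.02 m).
It also fails if it takes over 72 s, if anything falls off the work surface, if the arm or the gripper's body presses on something with over 40 N, if the wrist force passes 120 N, or if a joint passes its speed limit or range.

## Working session

There is one attempt and no reset: what is moved stays moved. The work goes in short steps, Python scripts to look and compute and a shell command to move; the robot and the scene stay as the last step left them, time stands still between calls to the robot, and variables do not carry over. Pictures are saved under pics/ and viewed, at most 10 in all, crops included, and the job is handed in when it is done.

```bash
ls; mkdir -p pics; python3 - <<'E'
from plant import manip, vision, job, observe
import cv2,numpy as np
s=observe()
for k in s: print(k,np.round(s[k],3).tolist())
for n in("side","top"):
    f=vision.grab_frame(n); cv2.imwrite(f"pics/{n}0.png",f["pixels"][:,:,::-1]); print(n,f["vfov"],f["cx"],f["cy"],np.round(f["R"],3).tolist(),f["t"], [k for k in f])
E
```

```text
nudge.py
pics
plant.py
clock 0.0
qpos [-1.235, 0.399, 0.045, 1.538, -0.019, 1.207, -0.051]
joint_vel [-0.001, -0.0, -0.0, 0.002, -0.001, 0.001, 0.001]
tau [-0.0, -47.512, 1.365, -25.422, 0.012, 0.009, 0.0]
tcp_pos [0.274, 0.589, 0.23]
eef_rot [[-0.907, 0.421, -0.001], [0.421, 0.907, -0.002], [-0.0, -0.002, -1.0]]
wrist_force [-0.593, -0.156, -0.596]
ft_torque [0.021, -0.049, 0.011]
grip_force 0.0
opening 0.998
side 47.2005712670448 276.8699142912152 204.03292748801982 [[0.814, -0.581, -0.013], [-0.351, -0.474, -0.807], [0.463, 0.662, -0.59]] [-0.51375572  0.2489876   1.21915567] ['pixels', 'vfov', 'cx', 'cy', 'R', 't']
top 57.16718194465166 279.1268452929343 208.00443935602678 [[-0.002, -1.0, -0.007], [-0.995, 0.003, -0.096], [0.096, 0.007, -0.995]] [-0.08497229  0.58400941  1.05213817] ['pixels', 'vfov', 'cx', 'cy', 'R', 't']
```

View pics/top0.png

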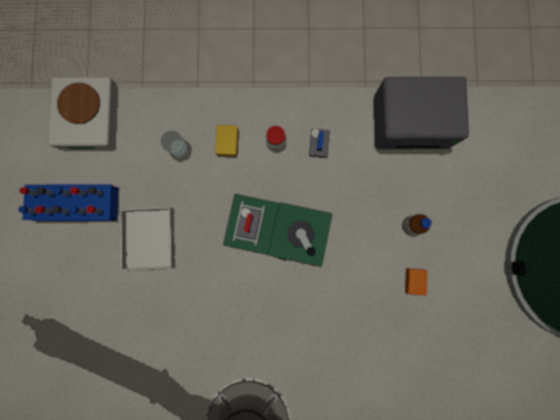

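View pics/side0.png

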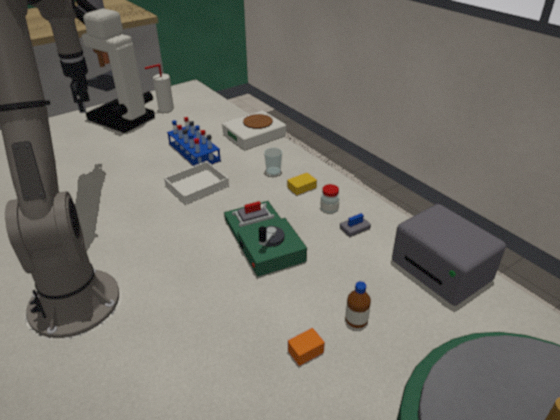

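The top view shows the rewinder around (278,230), its crank pivot at about (301,234), the knob at (311,251), the red grip at (248,220) and the tray at (148,239). In the side view the knob is at (263,234), the red grip at (252,208) and the tray at (197,182).

```bash
python3 - <<'E'
import cv2,numpy as np
t=cv2.imread("pics/top0.png");s=cv2.imread("pics/side0.png")
a=cv2.resize(t[180:280,110:340],None,fx=3.4,fy=3.4,interpolation=cv2.INTER_CUBIC)   # 782x340
b=cv2.resize(s[155:275,160:310],None,fx=5,fy=5,interpolation=cv2.INTER_CUBIC) #750x600
cv2.imwrite("pics/ct.png",a);cv2.imwrite("pics/cs.png",b)
E
```

```text
(no output)
```

View pics/ct.png

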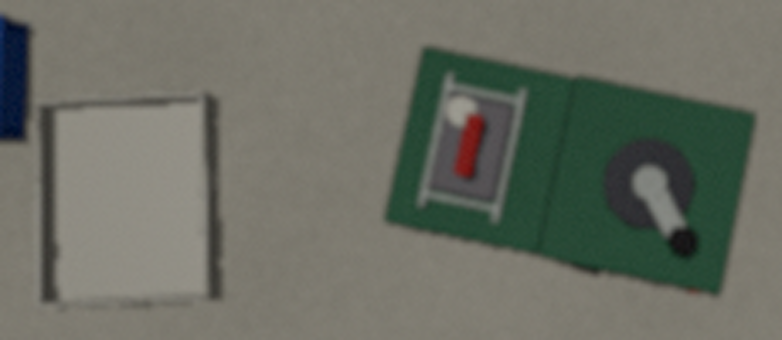

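View pics/cs.png

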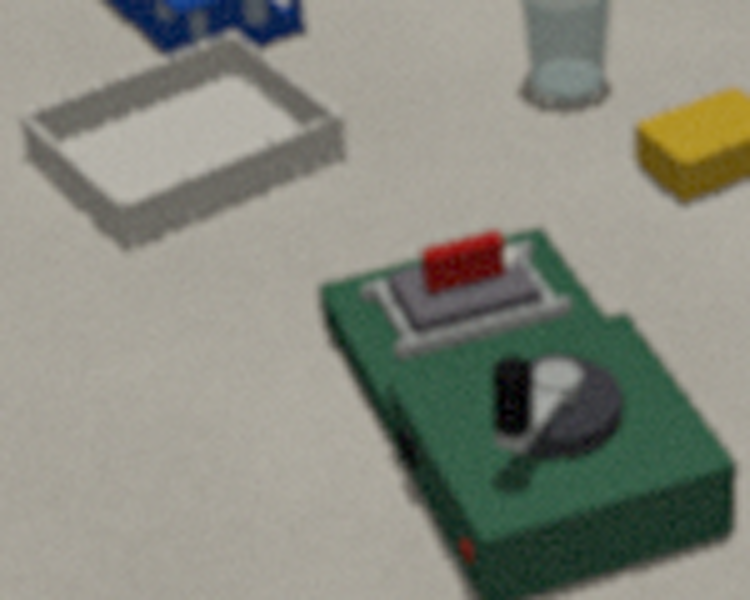

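The crops give the knob top at ct (683,242) and cs (513,364), and the hub at ct (650,182) and cs (557,370). The grip centre is at ct (470,147), and the corners of the rewinder and tray are also visible. I'll triangulate these.

```bash
cat > h.py <<'E'
import cv2,numpy as np
from plant import manip, vision, job, observe
F={n:vision.grab_frame(n) for n in("top","side")}
def P(f):
    fl=210/np.tan(np.radians(f["vfov"])/2); K=np.array([[fl,0,f["cx"]],[0,fl,f["cy"]],[0,0,1]])
    return K@np.c_[f["R"],f["t"]]
PT,PS=P(F["top"]),P(F["side"])
def tri(a,b):
    X=cv2.triangulatePoints(PT,PS,np.float64(a).reshape(2,1),np.float64(b).reshape(2,1)).ravel();X=X[:3]/X[3]
    e=[];
    for p,q in((PT,a),(PS,b)):
        y=p@np.r_[X,1]; e+=list(y[:2]/y[2]-q)
    return X,np.array(e)
def ray(p,uv,z):
    # plane z
    H=np.c_[p[:,0],p[:,1],p[:,2]*z+p[:,3]]; y=np.linalg.solve(H,[*uv,1]); return y[:2]/y[2]
E
cat > m.py <<'E'
from h import *
ct=lambda x,y:(110+(x+.5)/3.4-.5,180+(y+.5)/3.4-.5); cs=lambda x,y:(160+(x+.5)/5-.5,155+(y+.5)/5-.5)
D=dict(knobtop=((683,242),(513,364)),hub=((650,182),(557,368)),B1=((754,113),(735,465)),B2=((718,294),(478,545)),D1=((425,47),(540,232)),D2=((386,221),(322,287)),
T1=((42,104),(232,38)),T2=((213,95),(343,122)),T3=((218,298),(128,208)),T4=((45,300),(25,122)))
for k,(a,b) in D.items():
    X,e=tri(ct(*a),cs(*b)); print(k,X.round(4),e.round(1))
for n,p in(("top",PT),("side",PS)):
    h=cv2.cvtColor(F[n]["pixels"],cv2.COLOR_RGB2HSV).astype(int); px=F[n]["pixels"].astype(int)
    m=(((h[...,0]<8)|(h[...,0]>172))&(h[...,1]>150)&(h[...,2]>60)).astype(np.uint8)
    k,l,st,c=cv2.connectedComponentsWithStats(m)
    for i in range(1,k):
        if st[i,4]>20: print(n,"red",c[i].round(2),st[i],cv2.minAreaRect(np.argwhere(l==i)[:,::-1].astype(np.float32)))
    m=(px.max(2)<35).astype(np.uint8);k,l,st,c=cv2.connectedComponentsWithStats(m)
    for i in range(1,k):
        if st[i,4]>15 and 220<c[i][0]<340 and 190<c[i][1]<275: print(n,"blk",c[i].round(2),st[i])
E
python3 m.py
```

```text
knobtop [ 0.4667 -0.1664  0.1279] [ 0.2 -0.4 -0.3  0. ]
hub [ 0.511  -0.1434  0.0891] [-0.1  0.2  0.1 -0. ]
B1 [ 0.5674 -0.2294  0.0506] [-0.1  0.1  0.1 -0. ]
B2 [ 0.4222 -0.1983  0.0488] [-0.3  0.5  0.4 -0. ]
D1 [0.6246 0.0395 0.0256] [-0.2  0.3  0.2 -0. ]
D2 [0.482  0.0692 0.028 ] [ 0. -0. -0.  0.]
T1 [0.5769 0.3533 0.0333] [-0.3  0.5  0.3  0. ]
T2 [0.5841 0.2125 0.0335] [-0.3  0.4  0.3 -0. ]
T3 [0.4197 0.2031 0.0374] [-0.1  0.2  0.2  0. ]
T4 [0.4158 0.3479 0.0279] [-0.5  1.   0.6  0.1]
top red [275.25 135.09] [267 126  18  19 254] ((275.2353210449219, 134.941162109375), (17.46256446838379, 16.97749137878418), 75.96376037597656)
top red [ 23.06 190.22] [ 20 188   7   6  32] ((23.0, 190.5), (5.0, 6.0), 90.0)
top red [ 73.94 190.19] [ 71 188   7   5  32] ((74.0, 190.0), (4.0, 6.0), 90.0)
top red [ 38.61 209.15] [ 35 207   8   5  33] ((38.5, 209.0), (4.0, 7.0), 90.0)
top red [ 90.19 209.1 ] [ 87 207   7   5  31] ((90.0, 209.0), (4.0, 6.0), 90.0)
top red [247.64 222.78] [244 214   8  18  81] ((247.64706420898438, 222.4117889404297), (4.850712776184082, 17.46256446838379), 14.03624439239502)
top blk [310.69 250.98] [307 248   8   7  45]
side red [154.26  66.9 ] [146  64  15  10  31] ((154.15383911132812, 66.76922607421875), (15.202404022216797, 7.803003787994385), 19.653823852539062)
side red [330.18 190.02] [323 185  15  11 145] ((330.0, 190.0), (10.0, 14.0), 90.0)
side red [252.09 206.98] [245 202  15  11 121] ((252.11769104003906, 206.97059631347656), (7.761139392852783, 15.764815330505371), 75.96376037597656)
side blk [261.9  233.71] [259 227   7  15  87]
side blk [241.38 244.33] [239 241   5   8  21]
```

```bash
cat > go.py <<'E'
import sys,numpy as np
from plant import manip, vision, job, observe
s=observe();R=np.array(s["eef_rot"]);p=np.array(s["tcp_pos"])
t=np.array([float(v) for v in sys.argv[1:4]]); yaw=float(sys.argv[4])  # yaw of tool y axis, deg
c=np.degrees(np.arctan2(R[1,1],R[0,1]))
print("tool-axes move",(R.T@(t-p)).round(4),"rz",round(-np.radians(yaw-c),4),"tilt",R[:2,2].round(3),"q",np.round(s["qpos"],2))
E
python3 nudge.py '{"tx": [-0.02, -0.025, -0.025, -0.025, -0.025, -0.025, -0.025, -0.025, -0.025, -0.025], "ty": [-0.02, -0.03, -0.03, -0.03, -0.03, -0.03, -0.03, -0.03, -0.03, -0.03], "tz": [0, 0, 0, 0, 0, 0, 0, 0, 0, 0], "wx": [0, 0, 0, 0, 0, 0, 0, 0, 0, 0], "wy": [0, 0, 0, 0, 0, 0, 0, 0, 0, 0], "wz": [-0.11, -0.11, 0, 0, 0, 0, 0, 0, 0, 0]}'
python3 go.py 0.4662 -0.1667 0.2 77.8
python3 - <<'E'
from h import *
X,e=tri((247.64,222.78),(252.09,206.98));print(X,e,ray(PT,(247.64,222.78),.06))
X,e=tri((310.69,250.98),(261.9,233.71));print(X,e,ray(PT,(310.69,250.98),.126))
E
```

```text
clock: 1.2
tcp_pos: [0.4423, 0.2479, 0.2314]
eef_rot: [[-0.977, 0.213, 0.0], [0.213, 0.977, 0.0], [-0.0, 0.0, -1.0]]
wrist_force: [0.7, 0.5, 0.0]
opening: 1.003
grip_force: 0.0
tool-axes move [-0.1116 -0.4     0.0312] rz -0.0017 tilt [0. 0.] q [-0.78  0.14  0.2   1.88 -0.03  1.12  0.79]
[ 0.5404529  -0.00155247  0.06347819] [-0.01287778  0.02134905  0.0145403  -0.00085126] [ 0.5407125  -0.00127781]
[ 0.46510142 -0.16763959  0.10832256] [-0.01013397  0.01669601  0.01225843 -0.00090641] [ 0.46541091 -0.16635539]
```

```bash

python3 nudge.py '{"tx": [-0.011, -0.011, -0.011, -0.011, -0.011, -0.011, -0.011, -0.011, -0.011, -0.012], "ty": [-0.04, -0.04, -0.04, -0.04, -0.04, -0.04, -0.04, -0.04, -0.04, -0.04], "tz": [0, 0, 0, 0, 0, 0, 0, 0, 0, 0.03], "wx": [0, 0, 0, 0, 0, 0, 0, 0, 0, 0], "wy": [0, 0, 0, 0, 0, 0, 0, 0, 0, 0], "wz": [0, 0, 0, 0, 0, 0, 0, 0, 0, 0]}'
python3 nudge.py '{"tx": [0, 0], "ty": [0, 0], "tz": [0, 0], "wx": [0, 0], "wy": [0, 0], "wz": [0, 0]}'
python3 go.py 0.4660 -0.1668 0.09 77.8
python3 - <<'E'
from h import *
for n in F: cv2.imwrite(f"pics/{n}1.png",cv2.resize(F[n]["pixels"][150:290,200:350,::-1],None,fx=4,fy=4))
E
```

```text
clock: 2.3
tcp_pos: [0.4683, -0.1656, 0.2051]
eef_rot: [[-0.977, 0.212, 0.009], [0.212, 0.977, -0.0], [-0.009, 0.002, -1.0]]
wrist_force: [1.7, 0.4, 0.0]
opening: 0.997
grip_force: 0.0
clock: 2.5
tcp_pos: [0.4645, -0.1639, 0.2014]
eef_rot: [[-0.977, 0.215, -0.002], [0.215, 0.977, 0.0], [0.002, 0.0, -1.0]]
wrist_force: [0.6, 0.5, 0.2]
opening: 1.001
grip_force: 0.0
tool-axes move [-0.0023 -0.0025  0.1114] rz -0.0036 tilt [-0.002  0.   ] q [-0.27  0.17  0.58  1.95 -0.1   1.06  1.71]
```

View pics/side1.png

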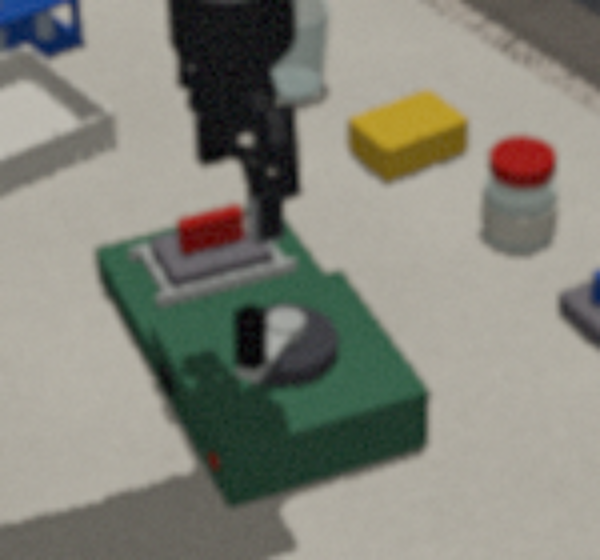

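The side view shows the gripper at (240,150), high over the block and clear of everything, with the knob at (250,335). Descending.

```bash

python3 nudge.py '{"tx": [-0.001, -0.001, 0, 0, 0, 0], "ty": [-0.001, -0.001, 0, 0, 0, 0], "tz": [0.028, 0.028, 0.028, 0.026, 0, 0], "wx": [0, 0, 0, 0, 0, 0], "wy": [0, 0, 0, 0, 0, 0], "wz": [0, 0, 0, 0, 0, 0]}'
python3 nudge.py '{"tx": [0, 0, 0, 0, 0, 0, 0, 0], "ty": [0, 0, 0, 0, 0, 0, 0, 0], "tz": [0, 0, 0, 0, 0, 0, 0, 0], "wx": [0, 0, 0, 0, 0, 0, 0, 0], "wy": [0, 0, 0, 0, 0, 0, 0, 0], "wz": [0, 0, 0, 0, 0, 0, 0, 0]}' 0.0
python3 go.py 0.466 -0.1668 0.09 77.8
```

```text
clock: 3.2
tcp_pos: [0.4674, -0.1651, 0.0929]
eef_rot: [[-0.977, 0.211, 0.001], [0.211, 0.977, 0.0], [-0.001, 0.001, -1.0]]
wrist_force: [0.0, 0.5, -0.1]
opening: 0.998
grip_force: 0.0
clock: 4.0
tcp_pos: [0.4668, -0.1666, 0.0927]
eef_rot: [[-0.977, 0.213, 0.001], [0.213, 0.977, -0.0], [-0.001, 0.0, -1.0]]
wrist_force: [-1.4, 0.5, 6.4]
opening: 0.238
grip_force: 58.5
tool-axes move [ 0.0007 -0.0004  0.0027] rz -0.0021 tilt [ 0.001 -0.   ] q [-0.2   0.33  0.54  2.05 -0.23  0.82  1.83]
```

```bash

python3 nudge.py '{"tx": [0.005, 0.0037, 0.0023, 0.0008], "ty": [0.0071, 0.0079, 0.0084, 0.0087], "tz": [0, 0, 0, 0], "wx": [0, 0, 0, 0], "wy": [0, 0, 0, 0], "wz": [0, 0, 0, 0]}'
python3 - <<'E'
from plant import manip, vision, job, observe
import numpy as np
s=observe();p=np.array(s["tcp_pos"])[:2]-[.5105,-.1434];print(np.hypot(*p),167.7-np.degrees(np.arctan2(p[1],p[0])),(np.array(s["eef_rot"]).T@s["wrist_force"]).round(1))
E
```

```text
clock: 4.4
tcp_pos: [0.4613, -0.1366, 0.0927]
eef_rot: [[-0.976, 0.216, 0.001], [0.216, 0.976, -0.006], [-0.002, -0.005, -1.0]]
wrist_force: [-2.1, -8.9, 4.7]
opening: 0.24
grip_force: 59.3
0.04964505108118171 -4.417117568423407 [ 0.1 -9.2 -4.6]
```

```bash
cat > st.py <<'E'
from plant import manip, vision, job, observe
import numpy as np
s=observe();R=np.array(s["eef_rot"]);p=np.array(s["tcp_pos"])[:2]-[.5105,-.1434];f=R.T@s["wrist_force"]
a=(167.7-np.degrees(np.arctan2(p[1],p[0])))%360;c,d=np.cos(np.radians(a)),np.sin(np.radians(a))
print("r %.4f psi %.1f Frad %.1f Ftan %.1f z %.4f"%(np.hypot(*p),a,f[0]*c+f[1]*d,-f[0]*d+f[1]*c,s["tcp_pos"][2]),R[:2,2].round(3),np.round(s["qpos"],2))
E
python3 nudge.py '{"tx": [-0.0008, -0.0023, -0.0037, -0.005, -0.0062, -0.0071, -0.0079, -0.0084, -0.0087], "ty": [0.0087, 0.0084, 0.0079, 0.0071, 0.0062, 0.005, 0.0037, 0.0023, 0.0008], "tz": [0, 0, 0, 0, 0, 0, 0, 0, 0], "wx": [0, 0, 0, 0, 0, 0, 0, 0, 0], "wy": [0, 0, 0, 0, 0, 0, 0, 0, 0], "wz": [0, 0, 0, 0, 0, 0, 0, 0, 0]}'; python3 st.py
python3 nudge.py '{"tx": [-0.0087, -0.0084, -0.0079, -0.0071, -0.0062, -0.005, -0.0037, -0.0023, -0.0008], "ty": [-0.0008, -0.0023, -0.0037, -0.005, -0.0062, -0.0071, -0.0079, -0.0084, -0.0087], "tz": [0, 0, 0, 0, 0, 0, 0, 0, 0], "wx": [0, 0, 0, 0, 0, 0, 0, 0, 0], "wy": [0, 0, 0, 0, 0, 0, 0, 0, 0], "wz": [0, 0, 0, 0, 0, 0, 0, 0, 0]}'; python3 st.py
```

```text
clock: 5.3
tcp_pos: [0.5183, -0.0934, 0.0924]
eef_rot: [[-0.977, 0.213, -0.008], [0.213, 0.977, 0.002], [0.008, 0.001, -1.0]]
wrist_force: [-9.2, 2.0, 14.3]
opening: 0.242
grip_force: 60.4
r 0.0506 psi 86.6 Frad 0.6 Ftan -9.5 z 0.0924 [-0.008  0.002] [-0.32  0.38  0.51  1.98 -0.24  0.85  1.68]
clock: 6.2
tcp_pos: [0.5609, -0.148, 0.0925]
eef_rot: [[-0.978, 0.21, 0.0], [0.21, 0.978, 0.008], [0.002, 0.008, -1.0]]
wrist_force: [-0.4, 8.9, 7.2]
opening: 0.239
grip_force: 59.8
r 0.0506 psi 172.9 Frad -1.2 Ftan -8.9 z 0.0925 [0.    0.008] [-0.19  0.46  0.49  1.86 -0.29  0.89  1.8 ]
```

```bash

python3 nudge.py '{"tx": [0.0008, 0.0023, 0.0037, 0.005, 0.0062], "ty": [-0.0087, -0.0084, -0.0079, -0.0071, -0.0062], "tz": [0, 0, 0, 0, 0], "wx": [0, 0, 0, 0, 0], "wy": [0, 0, 0, 0, 0], "wz": [0, 0, 0, 0, 0]}'; python3 st.py
```

```text
clock: 6.7
tcp_pos: [0.5394, -0.184, 0.093]
eef_rot: [[-0.978, 0.21, 0.01], [0.21, 0.978, 0.002], [-0.009, 0.004, -1.0]]
wrist_force: [9.2, 3.6, -1.1]
opening: 0.237
grip_force: 58.8
r 0.0499 psi 222.2 Frad 2.4 Ftan -9.6 z 0.0930 [0.01  0.002] [-0.14  0.44  0.5   1.89 -0.28  0.87  1.86]
```

```bash

python3 nudge.py '{"tx": [0.0071, 0.0079, 0.0084, 0.0087], "ty": [-0.005, -0.0037, -0.0023, -0.0008], "tz": [0, 0, 0, 0], "wx": [0, 0, 0, 0], "wy": [0, 0, 0, 0], "wz": [0, 0, 0, 0]}'; python3 st.py
```

```text
clock: 7.1
tcp_pos: [0.5052, -0.1926, 0.0931]
eef_rot: [[-0.977, 0.212, 0.011], [0.212, 0.977, -0.004], [-0.011, -0.001, -1.0]]
wrist_force: [9.4, -2.9, -4.2]
opening: 0.238
grip_force: 58.7
r 0.0495 psi 263.8 Frad 1.9 Ftan -9.6 z 0.0931 [ 0.011 -0.004] [-0.14  0.39  0.52  1.96 -0.26  0.84  1.88]
```

```bash

python3 nudge.py '{"tx": [0.0087, 0.0084, 0.0079, 0.0071, 0.0062], "ty": [0.0008, 0.0023, 0.0037, 0.005, 0.0062], "tz": [0, 0, 0, 0, 0], "wx": [0, 0, 0, 0, 0], "wy": [0, 0, 0, 0, 0], "wz": [0, 0, 0, 0, 0]}'; python3 st.py
```

```text
clock: 7.6
tcp_pos: [0.4689, -0.17, 0.093]
eef_rot: [[-0.977, 0.215, 0.007], [0.215, 0.977, -0.007], [-0.008, -0.005, -1.0]]
wrist_force: [4.9, -8.7, -2.4]
opening: 0.239
grip_force: 59.1
r 0.0494 psi 315.0 Frad 0.5 Ftan -9.9 z 0.0930 [ 0.007 -0.007] [-0.19  0.33  0.54  2.05 -0.22  0.81  1.83]
```

```bash

python3 nudge.py '{"tx": [0.005, 0.0037, 0.0023, 0.0008], "ty": [0.0071, 0.0079, 0.0084, 0.0087], "tz": [0, 0, 0, 0], "wx": [0, 0, 0, 0], "wy": [0, 0, 0, 0], "wz": [0, 0, 0, 0]}'; python3 st.py
```

```text
clock: 8.0
tcp_pos: [0.4613, -0.1366, 0.0927]
eef_rot: [[-0.976, 0.216, 0.001], [0.216, 0.976, -0.006], [-0.002, -0.005, -1.0]]
wrist_force: [-3.2, -9.6, 4.6]
opening: 0.237
grip_force: 59.9
r 0.0497 psi 355.6 Frad 1.9 Ftan -10.0 z 0.0927 [ 0.001 -0.006] [-0.26  0.3   0.53  2.09 -0.2   0.8   1.75]
```

```bash

python3 nudge.py '{"tx": [-0.0008, -0.0023, -0.0037, -0.005, -0.0062], "ty": [0.0087, 0.0084, 0.0079, 0.0071, 0.0062], "tz": [0, 0, 0, 0, 0], "wx": [0, 0, 0, 0, 0], "wy": [0, 0, 0, 0, 0], "wz": [0, 0, 0, 0, 0]}'; python3 st.py
```

```text
clock: 8.5
tcp_pos: [0.4842, -0.1006, 0.0924]
eef_rot: [[-0.977, 0.215, -0.007], [0.215, 0.977, -0.001], [0.006, -0.002, -1.0]]
wrist_force: [-8.9, -3.0, 13.5]
opening: 0.24
grip_force: 60.9
r 0.0502 psi 46.2 Frad 2.1 Ftan -9.3 z 0.0924 [-0.007 -0.001] [-0.31  0.32  0.51  2.05 -0.21  0.82  1.67]
```

```bash

python3 nudge.py '{"tx": [-0.0071, -0.0079, -0.0084, -0.0087], "ty": [0.005, 0.0037, 0.0023, 0.0008], "tz": [0, 0, 0, 0], "wx": [0, 0, 0, 0], "wy": [0, 0, 0, 0], "wz": [0, 0, 0, 0]}'; python3 st.py
```

```text
clock: 8.9
tcp_pos: [0.5183, -0.0934, 0.0924]
eef_rot: [[-0.977, 0.213, -0.007], [0.213, 0.977, 0.002], [0.008, 0.001, -1.0]]
wrist_force: [-9.5, 0.8, 13.3]
opening: 0.238
grip_force: 61.0
r 0.0506 psi 86.6 Frad -0.7 Ftan -9.6 z 0.0924 [-0.007  0.002] [-0.31  0.38  0.5   1.98 -0.24  0.85  1.67]
```

```bash

python3 nudge.py '{"tx": [-0.0087, -0.0084, -0.0079, -0.0071, -0.0062], "ty": [-0.0008, -0.0023, -0.0037, -0.005, -0.0062], "tz": [0, 0, 0, 0, 0], "wx": [0, 0, 0, 0, 0], "wy": [0, 0, 0, 0, 0], "wz": [0, 0, 0, 0, 0]}'; python3 st.py
```

```text
clock: 9.4
tcp_pos: [0.5533, -0.1161, 0.0924]
eef_rot: [[-0.977, 0.211, -0.005], [0.211, 0.977, 0.006], [0.007, 0.005, -1.0]]
wrist_force: [-7.1, 6.4, 11.4]
opening: 0.24
grip_force: 60.7
r 0.0508 psi 135.2 Frad -2.5 Ftan -9.3 z 0.0924 [-0.005  0.006] [-0.25  0.44  0.48  1.89 -0.27  0.88  1.73]
```

```bash

python3 nudge.py '{"tx": [-0.005, -0.0037, -0.0023, -0.0008], "ty": [-0.0071, -0.0079, -0.0084, -0.0087], "tz": [0, 0, 0, 0], "wx": [0, 0, 0, 0], "wy": [0, 0, 0, 0], "wz": [0, 0, 0, 0]}'; python3 st.py
```

```text
clock: 9.8
tcp_pos: [0.5609, -0.148, 0.0926]
eef_rot: [[-0.978, 0.21, 0.0], [0.21, 0.978, 0.008], [0.002, 0.008, -1.0]]
wrist_force: [-1.4, 10.3, 7.3]
opening: 0.232
grip_force: 60.3
r 0.0506 psi 172.9 Frad -2.3 Ftan -10.2 z 0.0926 [0.    0.008] [-0.19  0.46  0.48  1.86 -0.28  0.89  1.79]
```

```bash

python3 nudge.py '{"tx": [0.0008, 0.0023, 0.0037, 0.005, 0.0062], "ty": [-0.0087, -0.0084, -0.0079, -0.0071, -0.0062], "tz": [0, 0, 0, 0, 0], "wx": [0, 0, 0, 0, 0], "wy": [0, 0, 0, 0, 0], "wz": [0, 0, 0, 0, 0]}'; python3 st.py
```

```text
clock: 10.3
tcp_pos: [0.5395, -0.184, 0.093]
eef_rot: [[-0.978, 0.21, 0.01], [0.21, 0.978, 0.002], [-0.009, 0.004, -1.0]]
wrist_force: [9.0, 3.7, -1.4]
opening: 0.24
grip_force: 59.3
r 0.0499 psi 222.2 Frad 2.2 Ftan -9.5 z 0.0930 [0.01  0.002] [-0.13  0.44  0.5   1.89 -0.27  0.87  1.86]
```

```bash

python3 nudge.py '{"tx": [0.0071, 0.0079, 0.0084, 0.0087], "ty": [-0.005, -0.0037, -0.0023, -0.0008], "tz": [0, 0, 0, 0], "wx": [0, 0, 0, 0], "wy": [0, 0, 0, 0], "wz": [0, 0, 0, 0]}'; python3 st.py
```

```text
clock: 10.7
tcp_pos: [0.5052, -0.1926, 0.0931]
eef_rot: [[-0.977, 0.212, 0.011], [0.212, 0.977, -0.004], [-0.012, -0.001, -1.0]]
wrist_force: [9.0, -2.4, -4.3]
opening: 0.238
grip_force: 59.1
r 0.0495 psi 263.8 Frad 1.4 Ftan -9.2 z 0.0931 [ 0.011 -0.004] [-0.13  0.39  0.51  1.96 -0.25  0.84  1.87]
```

```bash

python3 nudge.py '{"tx": [0.0087, 0.0084, 0.0079, 0.0071, 0.0062], "ty": [0.0008, 0.0023, 0.0037, 0.005, 0.0062], "tz": [0, 0, 0, 0, 0], "wx": [0, 0, 0, 0, 0], "wy": [0, 0, 0, 0, 0], "wz": [0, 0, 0, 0, 0]}'; python3 st.py
```

```text
clock: 11.2
tcp_pos: [0.4663, -0.1659, 0.0926]
eef_rot: [[-0.977, 0.214, 0.001], [0.214, 0.977, 0.0], [-0.0, 0.001, -1.0]]
wrist_force: [-0.0, -0.6, 5.6]
opening: 0.237
grip_force: 60.3
r 0.0495 psi 320.7 Frad 0.3 Ftan -0.5 z 0.0926 [0.001 0.   ] [-0.19  0.32  0.52  2.06 -0.22  0.82  1.82]
```

The drag has dropped from about 9.5 N to 0.5 N. I'll add 10° for margin, dwell, then open the gripper and lift.

```bash

python3 nudge.py '{"tx": [0.005, 0, 0, 0, 0], "ty": [0.0071, 0, 0, 0, 0], "tz": [0, 0, 0, 0, 0], "wx": [0, 0, 0, 0, 0], "wy": [0, 0, 0, 0, 0], "wz": [0, 0, 0, 0, 0]}'; python3 st.py
python3 nudge.py '{"tx": [0, 0, 0, 0, 0, 0], "ty": [0, 0, 0, 0, 0, 0], "tz": [0, 0, 0, 0, 0, 0], "wx": [0, 0, 0, 0, 0, 0], "wy": [0, 0, 0, 0, 0, 0], "wz": [0, 0, 0, 0, 0, 0]}' 1.0; python3 st.py
python3 nudge.py '{"tx": [0, 0, 0, 0, 0, 0], "ty": [0, 0, 0, 0, 0, 0], "tz": [-0.02, -0.03, -0.03, -0.02, 0, 0], "wx": [0, 0, 0, 0, 0, 0], "wy": [0, 0, 0, 0, 0, 0], "wz": [0, 0, 0, 0, 0, 0]}'; python3 st.py
python3 go.py 0.541 -0.0015 0.16 77.8
```

```text
clock: 11.7
tcp_pos: [0.4629, -0.1573, 0.0926]
eef_rot: [[-0.977, 0.213, -0.0], [0.213, 0.977, 0.001], [0.001, 0.001, -1.0]]
wrist_force: [-1.8, 0.4, 7.0]
opening: 0.236
grip_force: 60.5
r 0.0496 psi 331.4 Frad 1.6 Ftan 0.9 z 0.0926 [-0.     0.001] [-0.2   0.31  0.52  2.07 -0.21  0.81  1.8 ]
clock: 12.3
tcp_pos: [0.4631, -0.1582, 0.092]
eef_rot: [[-0.977, 0.213, -0.0], [0.213, 0.977, 0.0], [0.0, 0.0, -1.0]]
wrist_force: [-0.1, 0.3, 0.7]
opening: 1.0
grip_force: 0.0
r 0.0497 psi 330.4 Frad 0.0 Ftan 0.3 z 0.0920 [-0.  0.] [-0.2   0.31  0.52  2.07 -0.21  0.81  1.8 ]
clock: 12.9
tcp_pos: [0.4631, -0.1581, 0.192]
eef_rot: [[-0.977, 0.213, 0.0], [0.213, 0.977, 0.0], [-0.0, 0.0, -1.0]]
wrist_force: [-0.7, -0.8, 0.0]
opening: 0.998
grip_force: 0.0
r 0.0496 psi 330.5 Frad 0.9 Ftan -0.6 z 0.1920 [0. 0.] [-0.26  0.17  0.57  1.97 -0.1   1.03  1.71]
tool-axes move [-0.0428  0.1695  0.0321] rz -0.0017 tilt [0. 0.] q [-0.26  0.17  0.57  1.97 -0.1   1.03  1.71]
```

```bash

python3 nudge.py '{"tx": [-0.01, -0.01, -0.01, -0.01, -0.0028, 0, 0], "ty": [0.04, 0.04, 0.04, 0.04, 0.0095, 0, 0], "tz": [0, 0, 0, 0.02, 0.012, 0, 0], "wx": [0, 0, 0, 0, 0, 0, 0], "wy": [0, 0, 0, 0, 0, 0, 0], "wz": [0, 0, 0, 0, 0, 0, 0]}'
python3 go.py 0.541 -0.0015 0.056 77.8
python3 - <<'E'
from h import *
a=[cv2.resize(F[n]["pixels"][160:270,210:340,::-1],None,fx=3,fy=3) for n in F]
cv2.imwrite("pics/p2.png",np.hstack(a))
E
```

```text
clock: 13.6
tcp_pos: [0.5398, -0.0034, 0.1591]
eef_rot: [[-0.977, 0.215, -0.003], [0.215, 0.977, -0.002], [0.002, -0.002, -1.0]]
wrist_force: [-0.3, -1.4, -0.5]
opening: 1.0
grip_force: 0.0
tool-axes move [-0.001   0.0024  0.1031] rz -0.0034 tilt [-0.003 -0.002] q [-0.45  0.3   0.45  1.89 -0.15  0.99  1.42]
```

View pics/p2.png

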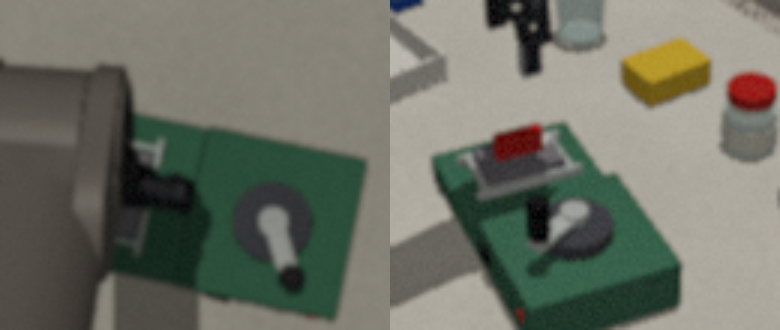

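The cartridge is still in its bay, with the red grip at (518,142) in the right half. The knob at (290,278) in the left half stayed where it was left. Descending onto the grip.

```bash

python3 nudge.py '{"tx": [-0.001, 0, 0, 0, 0, 0], "ty": [0.001, 0, 0, 0, 0, 0], "tz": [0.03, 0.03, 0.025, 0.018, 0, 0], "wx": [0, 0, 0, 0, 0, 0], "wy": [0, 0, 0, 0, 0, 0], "wz": [0, 0, 0, 0, 0, 0]}'
python3 nudge.py '{"tx": [0, 0, 0, 0, 0, 0, 0, 0, 0], "ty": [0, 0, 0, 0, 0, 0, 0, 0, 0], "tz": [0, 0, 0, 0, 0, 0, 0, 0, 0], "wx": [0, 0, 0, 0, 0, 0, 0, 0, 0], "wy": [0, 0, 0, 0, 0, 0, 0, 0, 0], "wz": [0, 0, 0, 0, 0, 0, 0, 0, 0]}' 0.0; python3 go.py 0.541 -0.0015 0.056 77.8
```

```text
clock: 14.3
tcp_pos: [0.5426, -0.0022, 0.058]
eef_rot: [[-0.977, 0.215, 0.001], [0.215, 0.977, -0.0], [-0.001, 0.0, -1.0]]
wrist_force: [0.6, 0.0, -0.1]
opening: 0.999
grip_force: 0.0
clock: 15.2
tcp_pos: [0.5426, -0.0009, 0.0575]
eef_rot: [[-0.977, 0.213, 0.001], [0.213, 0.977, 0.0], [-0.0, 0.0, -1.0]]
wrist_force: [-0.6, 0.5, 5.4]
opening: 0.15
grip_force: 59.4
tool-axes move [ 0.0014 -0.0009  0.0015] rz -0.0019 tilt [0.001 0.   ] q [-0.4   0.44  0.4   1.97 -0.24  0.78  1.5 ]
```

```bash

python3 nudge.py '{"tx": [0, 0, 0, 0, 0, 0, 0, 0], "ty": [0, 0, 0, 0, 0, 0, 0, 0], "tz": [-0.01, -0.015, -0.02, -0.02, -0.02, -0.015, 0, 0], "wx": [0, 0, 0, 0, 0, 0, 0, 0], "wy": [0, 0, 0, 0, 0, 0, 0, 0], "wz": [0, 0, 0, 0, 0, 0, 0, 0]}'; python3 go.py 0.499 0.279 0.158 77.8
```

```text
clock: 16.0
tcp_pos: [0.5417, -0.0008, 0.1567]
eef_rot: [[-0.977, 0.213, -0.001], [0.213, 0.977, 0.0], [0.001, -0.0, -1.0]]
wrist_force: [-0.2, -0.1, -2.4]
opening: 0.15
grip_force: 58.8
tool-axes move [ 0.1013  0.2643 -0.0012] rz -0.0016 tilt [-0.001  0.   ] q [-0.45  0.3   0.45  1.89 -0.16  0.98  1.43]
```

```bash

python3 nudge.py '{"tx": [0.006, 0.011, 0.012, 0.012, 0.012, 0.012, 0.012, 0.012, 0.008, 0.004], "ty": [0.015, 0.029, 0.032, 0.032, 0.032, 0.032, 0.032, 0.03, 0.02, 0.01], "tz": [0, 0, 0, 0, 0, 0, 0, 0, 0, 0], "wx": [0, 0, 0, 0, 0, 0, 0, 0, 0, 0], "wy": [0, 0, 0, 0, 0, 0, 0, 0, 0, 0], "wz": [0, 0, 0, 0, 0, 0, 0, 0, 0, 0]}'
python3 nudge.py '{"tx": [0, 0], "ty": [0, 0], "tz": [0, 0], "wx": [0, 0], "wy": [0, 0], "wz": [0, 0]}'; python3 go.py 0.499 0.279 0.033 77.8
python3 - <<'E'
from h import *
a=[cv2.resize(f["pixels"][r:r+130,c:c+130,::-1],None,fx=3,fy=3) for f,r,c in((F["top"],180,90),(F["side"],110,150))]
cv2.imwrite("pics/p3.png",np.hstack(a))
E
```

```text
clock: 17.0
tcp_pos: [0.498, 0.2809, 0.1555]
eef_rot: [[-0.978, 0.209, -0.003], [0.209, 0.978, -0.001], [0.003, -0.001, -1.0]]
wrist_force: [0.6, 0.6, -2.6]
opening: 0.146
grip_force: 58.7
clock: 17.2
tcp_pos: [0.4999, 0.2766, 0.1564]
eef_rot: [[-0.977, 0.215, -0.001], [0.215, 0.977, -0.002], [0.0, -0.002, -1.0]]
wrist_force: [-0.6, 0.1, -1.5]
opening: 0.15
grip_force: 58.7
tool-axes move [0.0014 0.0024 0.1234] rz -0.0033 tilt [-0.001 -0.002] q [-0.85  0.34  0.33  1.82 -0.13  1.    0.89]
```

View pics/p3.png

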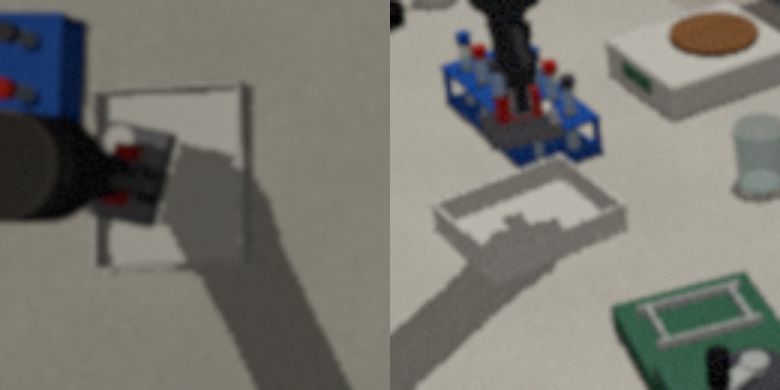

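The cartridge hangs level over the tray: at the box (140,170) in the left half, shifted left by parallax, and above the tray in the right half. Lowering it.

```bash

python3 nudge.py '{"tx": [0.001, 0, 0, 0, 0, 0, 0, 0, 0], "ty": [0.001, 0.001, 0, 0, 0, 0, 0, 0, 0], "tz": [0.015, 0.025, 0.025, 0.02, 0.015, 0.008, 0.005, 0, 0], "wx": [0, 0, 0, 0, 0, 0, 0, 0, 0], "wy": [0, 0, 0, 0, 0, 0, 0, 0, 0], "wz": [0, 0, 0, 0, 0, 0, 0, 0, 0]}'; python3 go.py 0.499 0.279 0.033 77.8
python3 nudge.py '{"tx": [0, 0, 0, 0], "ty": [0, 0, 0, 0], "tz": [0.002, 0.002, 0, 0], "wx": [0, 0, 0, 0], "wy": [0, 0, 0, 0], "wz": [0, 0, 0, 0]}'
```

```text
clock: 18.2
tcp_pos: [0.5, 0.281, 0.0449]
eef_rot: [[-0.977, 0.213, 0.001], [0.213, 0.977, 0.001], [-0.001, 0.001, -1.0]]
wrist_force: [1.0, 0.6, -2.1]
opening: 0.15
grip_force: 58.8
tool-axes move [ 0.0006 -0.0022  0.0119] rz -0.0019 tilt [0.001 0.001] q [-0.81  0.49  0.29  1.9  -0.19  0.78  0.94]
clock: 18.6
tcp_pos: [0.4993, 0.2807, 0.0402]
eef_rot: [[-0.977, 0.213, 0.0], [0.213, 0.977, 0.0], [-0.0, 0.0, -1.0]]
wrist_force: [0.3, -0.2, -2.4]
opening: 0.148
grip_force: 58.8
```

```bash

python3 nudge.py '{"tx": [0, 0, 0], "ty": [0, 0, 0], "tz": [0.002, 0.002, 0], "wx": [0, 0, 0], "wy": [0, 0, 0], "wz": [0, 0, 0]}'
python3 nudge.py '{"tx": [0, 0, 0], "ty": [0, 0, 0], "tz": [0.001, 0.001, 0], "wx": [0, 0, 0], "wy": [0, 0, 0], "wz": [0, 0, 0]}'
```

```text
clock: 18.9
tcp_pos: [0.499, 0.2805, 0.0358]
eef_rot: [[-0.977, 0.213, -0.001], [0.213, 0.977, -0.0], [0.001, -0.0, -1.0]]
wrist_force: [0.4, -0.5, -1.3]
opening: 0.147
grip_force: 58.8
clock: 19.2
tcp_pos: [0.4992, 0.2806, 0.034]
eef_rot: [[-0.977, 0.213, -0.0], [0.213, 0.977, -0.0], [0.0, -0.0, -1.0]]
wrist_force: [-0.1, -0.3, -2.1]
opening: 0.15
grip_force: 58.8
```

```bash

python3 nudge.py '{"tx": [0, 0], "ty": [0, 0], "tz": [0.001, 0], "wx": [0, 0], "wy": [0, 0], "wz": [0, 0]}'|grep -E 'tcp|wrist'
python3 nudge.py '{"tx": [0, 0], "ty": [0, 0], "tz": [0.001, 0], "wx": [0, 0], "wy": [0, 0], "wz": [0, 0]}'|grep -E 'tcp|wrist'
```

```text
tcp_pos: [0.4993, 0.2807, 0.0331]
wrist_force: [-0.4, -0.0, -2.5]
tcp_pos: [0.4992, 0.2807, 0.0321]
wrist_force: [-0.1, 1.0, -2.0]
```

```bash

python3 nudge.py '{"tx": [0, 0], "ty": [0, 0], "tz": [0.001, 0], "wx": [0, 0], "wy": [0, 0], "wz": [0, 0]}'|grep -E 'tcp|wrist'
python3 nudge.py '{"tx": [0, 0], "ty": [0, 0], "tz": [0, 0], "wx": [0, 0], "wy": [0, 0], "wz": [0, 0]}'|grep -E 'tcp|wrist'
```

```text
tcp_pos: [0.4994, 0.2807, 0.0315]
wrist_force: [-0.9, -0.2, 1.5]
tcp_pos: [0.4994, 0.2807, 0.0315]
wrist_force: [-1.4, -0.3, 3.6]
```

The cartridge is on the floor: force is +3.6 N and the TCP has stopped at 0.0315. I'll release it, lift straight up and check.

```bash

python3 nudge.py '{"tx": [0, 0, 0, 0, 0, 0], "ty": [0, 0, 0, 0, 0, 0], "tz": [0, 0, 0, 0, 0, 0], "wx": [0, 0, 0, 0, 0, 0], "wy": [0, 0, 0, 0, 0, 0], "wz": [0, 0, 0, 0, 0, 0]}' 0.5
python3 nudge.py '{"tx": [0, 0, 0, 0, 0, 0, 0, 0], "ty": [0, 0, 0, 0, 0, 0, 0, 0], "tz": [-0.01, -0.03, -0.04, -0.04, -0.04, -0.02, 0, 0], "wx": [0, 0, 0, 0, 0, 0, 0, 0], "wy": [0, 0, 0, 0, 0, 0, 0, 0], "wz": [0, 0, 0, 0, 0, 0, 0, 0]}'
python3 - <<'E'
from h import *
a=[cv2.resize(f["pixels"][r:r+130,c:c+130,::-1],None,fx=3,fy=3) for f,r,c in((F["top"],180,90),(F["side"],140,150))]
cv2.imwrite("pics/p4.png",np.hstack(a))
E
```

```text
clock: 20.6
tcp_pos: [0.4994, 0.2807, 0.0311]
eef_rot: [[-0.977, 0.213, 0.0], [0.213, 0.977, 0.0], [-0.0, 0.0, -1.0]]
wrist_force: [0.3, -0.4, -0.8]
opening: 0.496
grip_force: 0.0
clock: 21.4
tcp_pos: [0.4991, 0.2806, 0.2114]
eef_rot: [[-0.977, 0.213, 0.0], [0.213, 0.977, 0.001], [-0.0, 0.001, -1.0]]
wrist_force: [0.6, 0.9, -0.7]
opening: 0.499
grip_force: 0.0
```

View pics/p4.png

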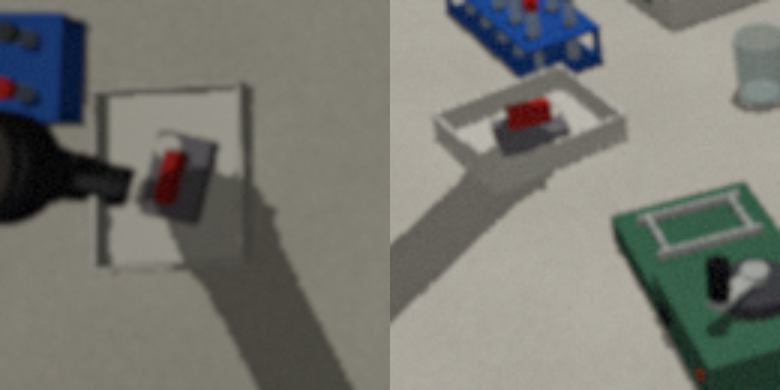

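The cartridge lies flat in the middle of the tray, at (178,175) in the left half and (530,125) in the right half, and the gripper is clear.

```bash
python3 -c "
from plant import manip, vision, job, observe
print(job.hand_in())"
```

```text
the job is handed in; nothing more can be done
None
```

I turned the crank clockwise until the drag dropped from about 9.5 N to 0.5 N, stopping at most 70° past the drop. The spent cartridge then went flat into the middle of the tray and was released, and I handed the job in at about 21 s; no verdict came back.

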